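# Clear the vise, close it on the workpiece and lock it

## Task

The pale wooden workpiece has to be clamped in the yellow sliding-jaw vise, but the vise bed is cluttered: first lay the file in the blue tool tray and put the small reddish offcut in the grey scrap box. Then push the moving jaw along so that it carries the workpiece squarely and fully home against the fixed jaw, without lifting the workpiece, and only after that turn the black lock knob clockwise until its white pointer points at the red mark. Leave the jar, the red can, the hammer and the sanding block where they are.

Things in the scene. Friction and masses are not known exactly. Their poses are not given: they have to be found in the camera images.
- vise: Yellow bench vise, fixed. Bed 110 mm (x) by 470 mm (y = -200 to +270), top 30 mm above the bench. Origin on the bench, x across the bed, y along the slide to the fixed jaw. Fixed jaw 104 mm wide, y = 135 (clamping face) to 160 mm, top z = 75 mm; lock knob behind it at y = 222 mm. Low feet reach x = +-83 mm at y = -165 and 235 mm.
- moving_jaw (a joint): Position of the vise's moving jaw in m, grows as it slides along the vise's +y towards the fixed jaw. The jaw is 104 mm wide, 40 mm thick (along y), z = 31 to 76 mm; its clamping face lies at vise y = -135 mm + joint. With the 50 mm workpiece clamped square the joint reads about 0.220. About 4 N friction; stays where left.
- jaw_push (a point): Middle of the moving jaw's back face (a black rubber pad), the place to push, 53 mm above the bench, moves with the jaw; axes as the vise's.
- workpiece: Pale wooden block lying loose on the vise bed between the jaws, 80 (x) by 50 (y, the direction clamped) by 45 mm high, about 0.12 kg; origin at the centre of its underside.
- file: Hand file lying across the vise bed between the moving jaw and the workpiece, overhanging both sides. 186 mm long along its x: dark wooden handle from x = -95 to -10 mm, 22 wide and 20 mm high; brass ferrule; steel blade from x = -2 to +91 mm, 16 wide and 7 mm thick. Flat underside; origin on the underside at the balance region. About 0.11 kg.
- offcut: Small reddish wood offcut standing on the bed between workpiece and fixed jaw. Lower part 34 (x) by 22 (y) by 24 mm high; a step of 20 mm (x = -17 to +3 mm) on top to 36 mm high. Origin at the centre of the underside. About 0.03 kg.
- tool_tray: Blue open tray for tools, fixed, 270 (x) by 140 (y) by 28 mm high, walls and floor 5 mm. Origin at the centre of the underside. It stands at the left or the right of the vise. A screwdriver lies along its +y side, the rest is free.
- scrap_box: Grey open scrap box, fixed, 150 by 150 by 45 mm high, walls and floor 5 mm. Origin at the centre of the underside. It stands on the other side of the vise. A scrap of wood lies in its corner at +x, +y.
- screwdriver: Screwdriver with red handle, 190 mm long along its x, lying in the tool tray; may be nudged.
- lock_knob (a joint): Angle of the lock knob in rad, grows as it is turned clockwise seen from above; range 0 to 2.6, starts 0.7 to 1.4 rad before the red mark. Light friction (0.05 N m); stays where left.
- knob_grip (a point): On the lock knob's axis at the height to grip, 68 mm above the bench: middle of the black bar grip, 50 mm long along this point's x, 14 mm wide, from z = 54 to 82 mm, above a round skirt of 27 mm radius. Its x axis points to the white pointer end.
- knob_pointer (a point): End of the bar grip with the white pointer line, 25 mm from the knob's axis, 68 mm above the bench.
- index_ring: White index ring of 41 mm radius flat round the foot of the lock knob, fixed, concentric with it; its x axis points from the knob's axis to the red mark on the ring. Underside 42 mm above the bench.
- screw_jar: Glass screw jar with black cap, 64 mm diameter, 80 mm high, bystander; origin at the underside.
- oil_can: Red can, 60 mm diameter, 120 mm high, bystander; origin at the underside.
- hammer: Hammer, 260 mm long, lying on the bench, bystander.
- sanding_block: Cork sanding block, 110 by 60 by 35 mm, bystander; origin at the underside.
There are look-alikes about, which are no part of the job. Of the things that look like the file, the larger one is meant. What is shaped like the offcut but purple is not meant.

How it is judged:
By the outcome, as a careful person would: the job done as asked, in the order asked, and still so for the second after the job is handed in, with the robot touching nothing.
It also fails if it takes over 72 s, if anything falls off the work surface, if the arm or the gripper's body presses on something with over 40 N, if the wrist force passes 120 N, or if a joint passes its speed limit or range.

## Robot

A 6-joint arm with a two-finger parallel gripper is mounted at the origin on the work surface. World frame = base frame: x ahead of the robot, y to its left, z up, the work surface at z = 0. Lengths are in m, angles in rad, forces in N, time in s.
With the tool pointing down it reaches from about 0.35 to 0.725 m from the base axis. Payload 4.3 kg.
Tool frame: the origin (TCP) lies midway between the tips of the shut fingers; the grasp point (between the pads) lies 19 mm behind it; z points along the fingers, y is the line along which they close (so a half turn about z gives the same grasp; the last joint's range is limited). The gripper opens to 85 mm and grips with 20 to 120 N. Pads are 22 mm wide; open, the fingers measure 114 mm over their backs; the gripper's body (76 mm by 85 mm) begins 54 mm behind the grasp point. The pads swing forward as they close: fully open they stand 13 mm farther back than shut.
Start: joints at [-1.453, 0.377, 0.081, 1.274, 0, 1.46], TCP at [0.13, -0.56, 0.231] pointing down, gripper open.
Joint ranges: [-2.72, 2.72], [-0.84, 1.66], [-1.02, 1.22], [-1.77, 2.12], [-1.37, 1.28], [-3.14, 3.14]. Speed limits (rad/s): [2.57, 2.57, 3.14, 3.14, 3.14, 3.14].

## Interface

Orientations are given as a rotation vector (axis times angle).
In Python, from cell import env gives the robot as it stands. The module is installed in compiled form; this text tells all that it offers.
- The arm moves only by the tool step_arm, never from a script. Its argument "increments" is a list that holds one entry, the list of rows, each a list of 5 numbers: the finger opening in cm, from 0 to 8.54, then the shift along the tool's x, y, z in cm, then the turn about the tool's z in degrees. A call has 1 to 8 rows; each row shifts and turns the commanded pose from where the row before left it, along the tool's axes as they then stand; what a row does not reach is not made up. A row lasts 1/8 s, in which the tool goes at most 62.5 mm and 10.7 degrees, less where a joint would pass 70% of its speed; a pose out of reach is approached as far as the arm can. A call is refused whole if a number of a shift passes 6.25 or a number of a turn 10.7, either way. A call with a gripper value outside its range is refused whole. The fingers move at their own pace and stop on an object; the grip force is fixed at half the most. Time passes only in rows, so rows that do not move let the fingers close. It gives the time, the measured TCP pose, the force, the opening and the grip force at its end, in the units of the state.
- env.observe(): the state, without advancing time (a new reading comes with each control period).
- env.get_image(name): name is "scene" or "top" or "wrist"; returns a dict with "frame" (384x512x3 uint8, red, green, blue), "z_map" (384x512 float32, m along the optical axis (not along the pixel's ray), 0 where there is no reading), "vertical_fov" (degrees; the focal length in pixels is half the picture's height over the tangent of half this angle, whatever the lens; pixels are square), "cx", "cy" (the principal point, pixels), "view" (4x4, takes a point from world to camera coordinates). Camera axes: x right, y up, looking along -z (the intrinsics and any distortion apply to the point x, -y, -z); pixel columns grow to the right and rows downward; lengths in m; the calibration is good to about 2 mm. A picture is of the moment at which its call begins.
- env.finish_job(): hands the job in; it is judged then, once.
The state is a dict: "time_s": time; "joint_positions": joint angles; "joint_velocities": joint speeds; "tau": joint torques, N m; "tool_pos": TCP position; "tcp_rot": TCP orientation; "wrist_force": force on the tool from outside, world axes, zero at the start; "moment": the same for the moment, N m; "gripper_width": finger opening in m; "grip_force": force on a finger pad.
Only numpy, scipy, OpenCV 4.12 (cv2) and the standard library are available. Lean on these libraries where they do the work, as an engineer would, in place of code of your own. Each camera call takes 0.05 s, during which the arm holds its last target. There are 200 camera calls.

## Working session

There is one attempt and no reset: what is moved stays moved. The work goes in short steps, Python scripts to look and compute and a tool call to move; the robot and the scene stay as the last step left them, time stands still between calls to the robot, and variables do not carry over. Pictures are saved under pics/ and viewed, at most 10 in all, crops included, and the job is handed in when it is done.

Besides the shell and the picture viewer there is one more tool, called after ">>>" by a JSON object that holds its "fn" and its "kwargs", one argument or row to a line. step_arm: Moves the arm, as the interface text tells. Its arguments: {"type":"object","properties":{"increments":{"type":"array"}},"required":["increments"]}

```bash
mkdir -p pics
cat > h.py <<'E'
import numpy as np, cv2
from cell import env
def grab(n):
    d=env.get_image(n); d['f']=d['frame'].shape[0]/2/np.tan(np.radians(d['vertical_fov'])/2); d['n']=n
    return d
def ray(d,u,v):
    V=np.array(d['view']); R=V[:3,:3]; c=-R.T@V[:3,3]
    return c, R.T@np.array([(u-d['cx'])/d['f'],-(v-d['cy'])/d['f'],-1.0])
def onz(d,u,v,z):
    c,r=ray(d,u,v); return c+r*(z-c[2])/r[2]
def cloud(d):
    h,w=d['z_map'].shape; u,v=np.meshgrid(np.arange(w),np.arange(h)); z=d['z_map']
    V=np.array(d['view']); R=V[:3,:3]; c=-R.T@V[:3,3]
    P=np.stack([(u-d['cx'])/d['f']*z,-(v-d['cy'])/d['f']*z,-z],-1)
    return P@R+c
def proj(d,p):
    V=np.array(d['view']); q=V[:3,:3]@np.array(p)+V[:3,3]
    return d['cx']+d['f']*q[0]/-q[2], d['cy']-d['f']*q[1]/-q[2]
def save(d,name,crop=None,s=1):
    im=d['frame'][:,:,::-1]
    if crop: im=im[crop[1]:crop[3],crop[0]:crop[2]]
    cv2.imwrite('pics/'+name,cv2.resize(im,None,fx=s,fy=s,interpolation=cv2.INTER_CUBIC))
E
python3 - <<'E'
from h import *
import pickle
for n in ('top','scene'):
    d=grab(n); save(d,n+'0.png',s=1.5); print(n,d['vertical_fov'],d['cx'],d['cy'],np.round(d['view'],3).tolist(), [k for k in d])
    pickle.dump(d,open(n+'.pkl','wb'))
    C=cloud(d); print((d['z_map']>0).mean(), C[190,256],C[300,256])
print(env.observe())
E
```

```text
top 55.897231108927905 257.4312398368185 197.23999544069423 [[-0.014, -1.0, 0.012, 0.026], [0.984, -0.012, 0.178, -0.507], [-0.178, 0.014, 0.984, -1.041], [0.0, 0.0, 0.0, 1.0]] ['frame', 'z_map', 'vertical_fov', 'cx', 'cy', 'view', 'f', 'n']
0.995758056640625 [0.53498487 0.02347471 0.01927519] [0.2338152  0.02970209 0.29279925]
scene 49.80234072191233 259.45488590756815 185.80504847909808 [[-0.806, 0.591, -0.015, 0.423], [-0.371, -0.485, 0.792, 0.155], [0.461, 0.644, 0.611, -1.338], [0.0, 0.0, 0.0, 1.0]] ['frame', 'z_map', 'vertical_fov', 'cx', 'cy', 'view', 'f', 'n']
0.9962158203125 [ 0.52766704 -0.00984049  0.03127541] [0.73276875 0.27391249 0.03524299]
{'time_s': 0.1, 'joint_positions': array([-1.45328251e+00,  3.77987389e-01,  7.97877426e-02,  1.27441227e+00,
       -6.17752016e-06,  1.46049726e+00]), 'joint_velocities': array([-0.00182491, -0.00085762,  0.00309596, -0.00251639, -0.00127274,
        0.0009663 ]), 'tau': array([ 1.29854736e-03, -4.64694822e+01,  2.70582569e+01,  1.20809479e-02,
       -1.43118937e-04, -7.72630813e-06]), 'tool_pos': array([ 0.1297983 , -0.55956196,  0.23046675]), 'tcp_rot': array([-3.11943032e+00, -3.56867964e-01,  1.99799230e-05]), 'wrist_force': array([-0.11415444, -0.2522875 , -0.09984765]), 'moment': array([ 0.00502887, -0.0255346 , -0.019634  ]), 'grip_force': 0.0, 'gripper_width': 0.08520875363207872}
```

View pics/top0.png

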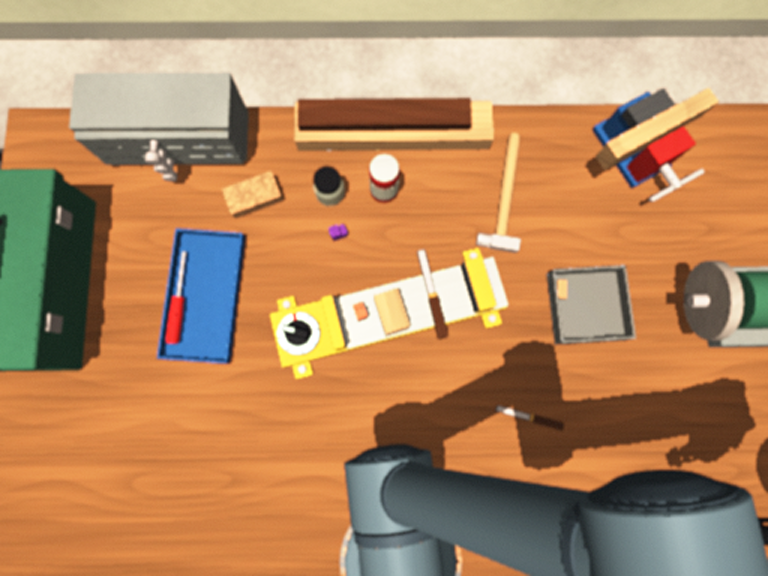

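View pics/scene0.png

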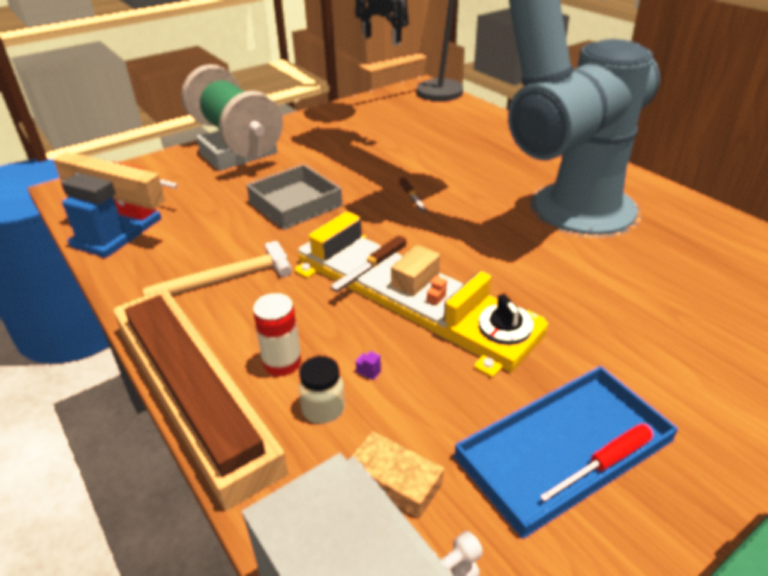

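The top view (1.5x scale) shows these, as file / offcut candidates:
- **Files:** the large file lies on the bed at (432,290), and the small look-alike is on the bench at (530,417). I choose the first.
- **Offcuts:** the reddish one is on the bed at (361,312), and the purple one is on the bench at (338,232). I choose the first.
- **Other parts:** knob (298,330), moving jaw (480,282), workpiece (391,311), tray (203,295) on the left, scrap box (592,303) on the right.

```bash
cat > m.py <<'E'
from h import *
def hsv(d): return cv2.cvtColor(d['frame'],cv2.COLOR_RGB2HSV)
def comp(mask,u,v,r=12):
    n,l,s,c=cv2.connectedComponentsWithStats(mask.astype(np.uint8))
    best=None
    for i in range(1,n):
        ys,xs=np.where(l==i); dd=np.hypot(xs-u,ys-v).min()
        if dd<r and (best is None or s[i,4]>best[0]): best=(s[i,4],l==i)
    return best[1] if best else None
def rect(P):
    (c,wh,a)=cv2.minAreaRect(P[:,:2].astype(np.float32)*1000)
    bp=cv2.boxPoints((c,wh,a)); e1=bp[1]-bp[0]; e2=bp[2]-bp[1]
    e=e1 if np.hypot(*e1)>np.hypot(*e2) else e2
    return np.round(c,1),np.round(sorted(wh),1),round(float(np.degrees(np.arctan2(e[1],e[0])))%180,1)
E
python3 - <<'E'
from m import *; import pickle
d=pickle.load(open('top.pkl','rb')); save(d,'crop1.png',(170,155,350,260),4)
C=cloud(d); H=hsv(d); h,s,v=H[...,0],H[...,1],H[...,2]
z=C[...,2]
def rep(n,m):
    if m is None: print(n,None);return
    P=C[m]; print(n,len(P),rect(P),'z',np.round(np.percentile(P[:,2],[5,50,95]),3),'mean',np.round(P.mean(0),3))
yel=(h>20)&(h<34)&(s>150)&(v>120)
rep('fixedjaw',comp(yel&(z>.06),225,215)); rep('movjaw',comp(yel&(z>.06),320,188))
rep('yellow low R',comp(yel,325,190)); rep('yel fix',comp(yel,220,215))
blk=(v<60); rep('knob',comp(blk&(z>.06),199,221))
rep('tray',comp((h>100)&(h<120)&(s>140),130,195)); 
rep('box',comp((s<60)&(v<180)&(v>40)&(z<.06),395,203))
win=np.zeros_like(z,bool); win[150:260,180:345]=1
rep('workp',comp(win&(z>.066)&(z<.085)&~yel&(s>40),260,207))
rep('offc',comp(win&((h<9)|(h>172))&(s>90)&(z>.035),241,207,6))
rep('handle',comp(win&(v<130)&(s>80)&(z>.04)&((h<15)|(h>170)),292,212,8))
rep('purple',comp((h>125)&(h<155)&(s>100),225,154))
for n,u,vv in [('ws',260,207),('knobtop',199,221),('bladetip',281,168),('blade',285,185),('handle',292,215)]: print(n,C[vv,u])
E
```

```text
fixedjaw 265 (array([402.8, 100.1]), array([ 39.2, 215.7]), 26.0) z [0.072 0.075 0.078] mean [0.451 0.124 0.083]
movjaw 390 (array([426.6, -96.5]), array([ 93.8, 333. ]), 146.1) z [0.072 0.076 0.08 ] mean [ 0.524 -0.163  0.079]
yellow low R 528 (array([ 435.5, -120.2]), array([137.2, 369.2]), 148.3) z [0.008 0.075 0.079] mean [ 0.52  -0.168  0.061]
yel fix 1055 (array([402. , 162.7]), array([152.3, 269. ]), 26.0) z [0.007 0.031 0.077] mean [0.438 0.169 0.043]
knob 52 (array([380.9, 113.1]), array([ 20.5, 203.7]), 55.3) z [0.07  0.082 0.086] mean [0.429 0.181 0.1  ]
tray 3397 (array([491.4, 242.4]), array([272.4, 471.9]), 79.5) z [0.002 0.006 0.027] mean [0.522 0.391 0.012]
box 1 (array([ 479.3, -384.1]), array([0., 0.]), 0.0) z [0.004 0.004 0.004] mean [ 0.479 -0.384  0.004]
workp 477 (array([473.8,  11.2]), array([50. , 80.4]), 17.0) z [0.072 0.075 0.079] mean [0.473 0.011 0.075]
offc 1 (array([463.9,  62.9]), array([0., 0.]), 0.0) z [0.063 0.063 0.063] mean [0.464 0.063 0.063]
handle 162 (array([463. , -81.1]), array([19.8, 79.4]), 13.8) z [0.047 0.05  0.053] mean [ 0.462 -0.082  0.05 ]
purple 77 (array([649.5, 118. ]), array([21.7, 33.2]), 114.3) z [0.019 0.033 0.039] mean [0.648 0.118 0.03 ]
ws [0.47268571 0.01321265 0.0788798 ]
knobtop [0.43361366 0.18796962 0.08426638]
bladetip [ 0.59883471 -0.05386545  0.03929725]
blade [ 0.54629414 -0.06504283  0.0352412 ]
handle [ 0.45159612 -0.08163414  0.05271982]
```

View pics/crop1.png

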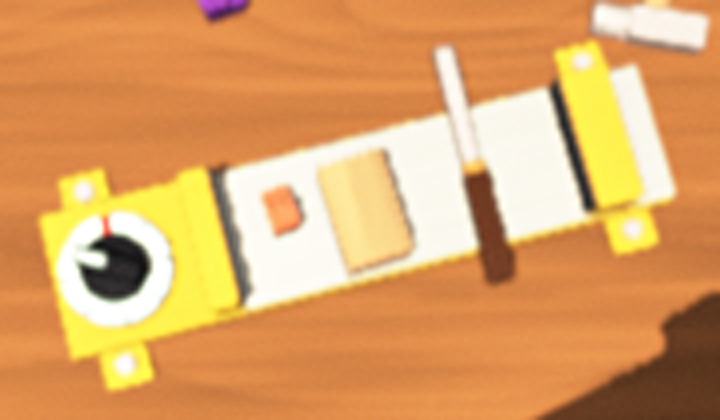

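The crop confirms my choice of file (brown handle, about 80 mm long on the bed) and of the reddish offcut at crop (282,210). The pointer is at (85,255) and the red mark at (106,222). I'll clean up the numbers next, dropping depth outliers.

```bash
cat >> m.py <<'E'
def toolang(o):
    from scipy.spatial.transform import Rotation as R
    M=R.from_rotvec(o['tcp_rot']).as_matrix(); return M
def delta(o,target):  # cm in tool axes, tool assumed as now
    return np.round(toolang(o).T@(np.array(target)-o['tool_pos'])*100,2)
E
python3 - <<'E'
from m import *; import pickle
d=pickle.load(open('top.pkl','rb'))
C=cloud(d); H=hsv(d); h,s,v=[H[...,i].astype(int) for i in range(3)]
z=C[...,2]; ok=(z>-.02)&(z<.14)&(d['z_map']>.5)
def rep(n,m,zr=None):
    if m is None: print(n,None);return
    m=m&ok
    if zr: m=m&(z>zr[0])&(z<zr[1])
    if m.sum()<4: print(n,'few');return
    P=C[m]; print(n,len(P),rect(P),'z',np.round(np.percentile(P[:,2],[5,50,95]),3),'mean',np.round(P.mean(0),4))
yel=(h>20)&(h<34)&(s>150)&(v>120)
rep('fixedjaw',comp(yel&(z>.065),225,215),(.065,.085)); rep('movjaw',comp(yel&(z>.065),320,188),(.065,.086))
rep('tray',comp((h>100)&(h<120)&(s>140),130,195)); 
m=np.zeros_like(ok); m[170:235,360:430]=1
rep('boxrim',m&(z>.035)&(z<.055)); 
win=np.zeros_like(ok); win[195:225,232:250]=1
off=win&(s>70)&((h<14)|(h>172)); rep('off',off); rep('off top',off,(.057,.075)); rep('off low',off,(.045,.057))
w2=np.zeros_like(ok); w2[160:225,275:305]=1
rep('blade',w2&(z>.033)&(z<.042)&(s<60)); rep('bladeover',w2&(z>.03)&(z<.042)&(np.arange(384)[:,None]<178))
w3=np.zeros_like(ok); w3[200:245,180:216]=1
red=w3&((h<8)|(h>172))&(s>120)
ys,xs=np.where(red); print('red',xs.mean(),ys.mean(),len(xs),onz(d,xs.mean(),ys.mean(),.044))
wh=w3&(s<60)&(v>150); ys,xs=np.where(wh); e=cv2.minEnclosingCircle(np.stack([xs,ys],1).astype(np.float32)); print('ring',e,onz(d,*e[0],.045))
sk=w3&(v<70); rep('knob high',sk,(.075,.09)); rep('knoball',sk)
wp=w3&(s<90)&(v>130)&(z>.06)&ok; rep('pointer',wp)
E
```

```text
fixedjaw 262 (array([453.4, 124.7]), array([ 21.1, 103.7]), 14.2) z [0.072 0.075 0.078] mean [0.4524 0.1245 0.0752]
movjaw 386 (array([ 526. , -163.2]), array([ 34.8, 104.6]), 12.5) z [0.073 0.076 0.08 ] mean [ 0.5253 -0.1634  0.0761]
tray 3384 (array([519.1, 395.2]), array([138.8, 262.5]), 175.3) z [0.002 0.006 0.026] mean [0.523  0.3921 0.0081]
boxrim 464 (array([ 487.9, -396. ]), array([150.3, 152.4]), 92.9) z [0.037 0.044 0.048] mean [ 0.4893 -0.3967  0.0431]
off 73 (array([477. ,  70.7]), array([24.9, 31.9]), 22.4) z [0.029 0.062 0.068] mean [0.4763 0.07   0.0571]
off top 40 (array([476. ,  71.9]), array([19.3, 31.4]), 16.5) z [0.061 0.066 0.069] mean [0.4706 0.0696 0.0657]
off low 23 (array([476.6,  70.9]), array([17.2, 31.4]), 26.1) z [0.05  0.054 0.056] mean [0.4833 0.0743 0.0539]
blade 208 (array([523.2, -78.4]), array([ 88.2, 157.7]), 178.0) z [0.033 0.036 0.04 ] mean [ 0.5402 -0.0687  0.0362]
bladeover 61 (array([586.8, -54.9]), array([15.7, 35. ]), 13.6) z [0.034 0.037 0.04 ] mean [ 0.5862 -0.0552  0.0372]
red 196.28571428571428 212.42857142857142 7 [0.46400207 0.20237915 0.044     ]
ring ((195.5, 222.5), 22.4611759185791) [0.43382832 0.20406469 0.045     ]
knob high 48 (array([433.1, 187.8]), array([14. , 33.8]), 73.7) z [0.077 0.082 0.086] mean [0.4315 0.1841 0.0819]
knoball 156 (array([435.5, 192.2]), array([42.6, 44. ]), 73.0) z [0.052 0.056 0.084] mean [0.4341 0.1909 0.0634]
pointer 35 (array([440. , 208.7]), array([11.7, 23.3]), 87.2) z [0.08  0.083 0.085] mean [0.4396 0.2088 0.0826]
```

>>> {"fn": "step_arm", "kwargs": {
  "increments": [
    [[5.5, 4.2, -3.6, 0, 0], [5.5, 4.2, -3.6, 0, 0], [5.5, 4.2, -3.6, 0, 0], [5.5, 4.2, -3.6, 0, 0], [5.5, 4.2, -3.6, 0, 0], [5.5, 4.2, -3.6, 0, 0]]
  ]
}}

```text
time_s: 0.85
tool_pos: [0.3272, -0.2911, 0.231]
tcp_rot: [-3.121, -0.356, 0.0]
wrist_force: [0.5, -0.8, 0.6]
gripper_width: 0.055
grip_force: 0.0
```

Run:
```python
from m import *
o=env.observe(); print(o['joint_positions'],o['tool_pos'],o['gripper_width']); print(toolang(o).round(3))
print(delta(o,(.490,-.075,.20)))
```

```text
[-8.72219086e-01  1.01292514e-01 -2.79918152e-01  1.18991193e+00
  6.77255446e-05  2.04194133e+00] [ 0.32716946 -0.29109499  0.23102907] 0.055023425280152694
[[ 0.974  0.225 -0.   ]
 [ 0.225 -0.974  0.   ]
 [-0.    -0.    -1.   ]]
[ 20.74 -17.38   3.11]
```

>>> {"fn": "step_arm", "kwargs": {
  "increments": [
    [[5.5, 5.2, -4.3, 0, 0], [5.5, 5.2, -4.3, 0, 0], [5.5, 5.2, -4.3, 0, 0], [5.5, 5.2, -4.3, 0, 0], [5.5, 0, 0, 0, -10.6], [5.5, 0, 0, 0, -10.6], [5.5, 0, 0, 0, -10.6], [5.5, 0, 0, 0, -10.6]]
  ]
}}

```text
time_s: 1.85
tool_pos: [0.4779, -0.0939, 0.2308]
tcp_rot: [-2.776, -1.47, 0.001]
wrist_force: [-0.3, 0.6, 0.4]
gripper_width: 0.0549
grip_force: 0.0
```

>>> {"fn": "step_arm", "kwargs": {
  "increments": [
    [[5.5, 0, 0, 0, -10.6], [5.5, 0, 0, 0, -10.6], [5.5, 0, 0, 0, -10.6], [5.5, 0, 0, 0, -10.6], [5.5, 0, 0, 0, -10.6], [5.5, 0, 0, 0, -10.6], [5.5, 0, 0, 0, -10.6], [5.5, 0, 0, 0, -10.6]]
  ]
}}

```text
time_s: 2.85
tool_pos: [0.4779, -0.094, 0.2308]
tcp_rot: [-1.059, -2.957, 0.0]
wrist_force: [0.2, 0.4, 0.2]
gripper_width: 0.0549
grip_force: 0.0
```

>>> {"fn": "step_arm", "kwargs": {
  "increments": [
    [[5.5, 0, 0, 0, -10.6], [5.5, 0, 0, 0, -10.6], [5.5, 0, 0, 0, -10.6], [5.5, 0, 0, 0, -10.6], [5.5, 0, 0, 0, -10.4], [5.5, 0, 0, 0, 0]]
  ]
}}

```text
time_s: 3.6
tool_pos: [0.4779, -0.094, 0.2309]
tcp_rot: [0.354, -3.121, -0.001]
wrist_force: [0.3, -0.2, -0.2]
gripper_width: 0.0552
grip_force: 0.0
```

Run:
```python
from m import *
import pickle
d=grab('wrist'); save(d,'w1.png',s=1.4); pickle.dump(d,open('w1.pkl','wb'))
o=env.observe(); print(o['joint_positions'],o['tool_pos'],o['gripper_width']); print(toolang(o).round(3))
print(delta(o,(.490,-.075,.20)),np.round(d['view'],3).tolist())
for p in [(.490,-.075,.05),(.463,-.081,.05),(.59,-.055,.037)]: print(proj(d,p))
```

```text
[-3.24519882e-01  1.99959865e-01 -1.62190622e-01  1.20937280e+00
 -9.09369406e-05 -5.49237247e-01] [ 0.4780013  -0.0940498   0.23097754] 0.05501593993112049
[[-0.975 -0.223 -0.001]
 [-0.223  0.975  0.   ]
 [ 0.001  0.    -1.   ]]
[-1.6   1.59  3.1 ] [[-0.223, 0.975, 0.001, 0.198], [-0.926, -0.212, -0.314, 0.463], [-0.306, -0.071, 0.949, -0.241], [0.0, 0.0, 0.0, 1.0]]
(np.float64(275.79475321437894), np.float64(176.9349936343136))
(np.float64(276.38136848499875), np.float64(149.79705648614583))
(np.float64(271.5149960972785), np.float64(259.7964301512958))
```

View pics/w1.png

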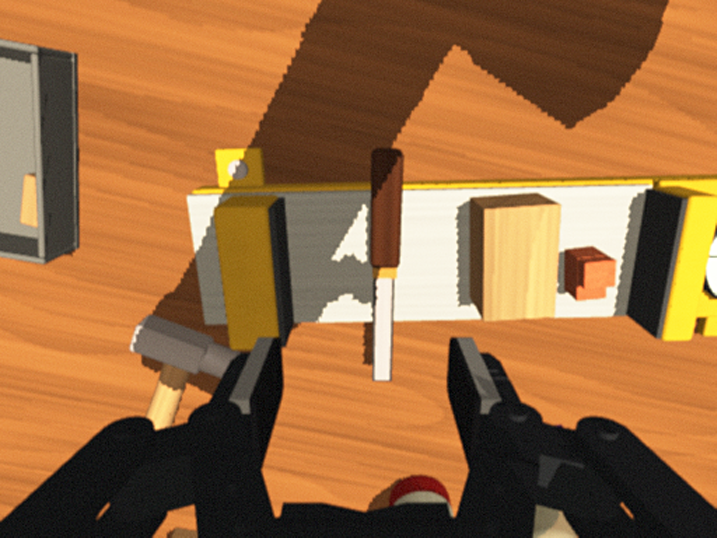

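The wrist view shows the file's handle at (386,150–268), in line with the fingers and where the top view put it. The offcut is at (590,273), with its step on the side toward the workpiece and the top of the picture. The workpiece is at (515,255). I'll go down on the handle.

>>> {"fn": "step_arm", "kwargs": {
  "increments": [
    [[5.0, -1.6, 1.6, 3, 0], [5.0, 0, 0, 5, 0], [5.0, 0, 0, 5, 0], [5.0, 0, 0, 4, 0], [5.0, 0, 0, 2.7, 0], [5.0, 0, 0, 0, 0]]
  ]
}}

```text
time_s: 4.4
tool_pos: [0.4878, -0.0743, 0.0323]
tcp_rot: [0.353, -3.117, -0.003]
wrist_force: [-0.5, -0.2, -0.1]
gripper_width: 0.0503
grip_force: 0.0
```

>>> {"fn": "step_arm", "kwargs": {
  "increments": [
    [[1.0, 0, 0, 0, 0], [1.0, 0, 0, 0, 0], [1.0, 0, 0, 0, 0], [1.0, 0, 0, 0, 0], [1.0, 0, 0, 0, 0], [1.0, 0, 0, 0, 0]]
  ]
}}

```text
time_s: 5.15
tool_pos: [0.4918, -0.0754, 0.036]
tcp_rot: [-0.356, 3.118, -0.002]
wrist_force: [-1.0, 0.2, 6.6]
gripper_width: 0.0199
grip_force: 60.6
```

>>> {"fn": "step_arm", "kwargs": {
  "increments": [
    [[1.0, 0, 0, -3, 0], [1.0, 0, 0, -5, 0], [1.0, 0, 0, -5, 0], [1.0, 0, 0, -2, 0], [1.0, 0, 0, 0, 0]]
  ]
}}

```text
time_s: 5.78
tool_pos: [0.4919, -0.0754, 0.1864]
tcp_rot: [-0.356, 3.117, -0.003]
wrist_force: [-0.3, 0.5, -1.8]
gripper_width: 0.0205
grip_force: 59.7
```

Run:
```python
from m import *
d=grab('wrist'); save(d,'w2.png',s=1.0)
o=env.observe(); print(o['tool_pos'],o['gripper_width'],o['grip_force'],o['wrist_force']); print(toolang(o).round(3))
print(delta(o,(.494,.369,.19)))
```

```text
[ 0.49072622 -0.07505348  0.1847407 ] 0.02006101174889429 59.74445343017578 [ 0.90277791 -0.13668104 -1.19321625]
[[-0.974 -0.226  0.002]
 [-0.226  0.974 -0.001]
 [-0.002 -0.001 -1.   ]]
[-10.34  43.18  -0.55]
```

View pics/w2.png

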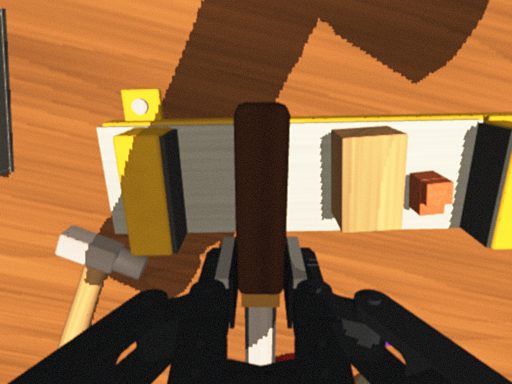

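The file is held level by the handle, with its axis along the fingers at column 262. I'll carry it to the tray and turn it there.

>>> {"fn": "step_arm", "kwargs": {
  "increments": [
    [[1.0, -1.3, 5.4, 0, 0], [1.0, -1.3, 5.4, 0, 0], [1.0, -1.3, 5.4, 0, 0], [1.0, -1.3, 5.4, 0, 0], [1.0, -1.3, 5.4, 0, 0], [1.0, -1.3, 5.4, 0, 0], [1.0, -1.3, 5.4, 0, 0], [1.0, -1.2, 5.4, 0, 0]]
  ]
}}

```text
time_s: 6.82
tool_pos: [0.4918, 0.3704, 0.1819]
tcp_rot: [0.357, -3.118, 0.003]
wrist_force: [1.3, -0.2, -0.8]
gripper_width: 0.0203
grip_force: 59.8
```

>>> {"fn": "step_arm", "kwargs": {
  "increments": [
    [[1.0, 0, 0, 2, 9], [1.0, 0, 0, 4, 9], [1.0, 0, 0, 0, 0]]
  ]
}}

```text
time_s: 7.2
tool_pos: [0.4889, 0.367, 0.1189]
tcp_rot: [-0.132, -3.129, 0.01]
wrist_force: [-0.8, -0.5, -0.7]
gripper_width: 0.0203
grip_force: 59.8
```

Run:
```python
from m import *
d=grab('top'); save(d,'t2.png',(90,120,300,280),3)
o=env.observe(); print(o['joint_positions'],o['tool_pos'],o['gripper_width'],o['grip_force'],o['wrist_force']); print(toolang(o).round(3))
print(delta(o,(.494,.369,.02)))
d=grab('wrist');C=cloud(d);z=C[...,2];H=hsv(d);m=(H[...,0]>100)&(H[...,0]<120)&(H[...,1]>140)&(d['z_map']>.05)
m&=(z<.04)&(z>-.01); print(m.sum(),rect(C[m]))
r=m&(z>.022); print(rect(C[r]))
save(d,'w3.png',s=1)
```

```text
[ 5.39798622e-01  5.09478425e-01 -1.52581646e-03  1.06685668e+00
 -2.85508636e-05  6.23536696e-01] [0.4905877  0.36772056 0.12141264] 0.02011897010027403 59.81563746929169 [ 0.38675916 -0.76399182 -0.80350872]
[[-0.996  0.084 -0.006]
 [ 0.084  0.996 -0.004]
 [ 0.006 -0.004 -1.   ]]
[-0.39  0.2  10.14]
32571 (array([519. , 398.3]), array([138.6, 267.2]), 175.1)
(array([519. , 398.3]), array([138.6, 267.2]), 175.1)
```

View pics/w3.png

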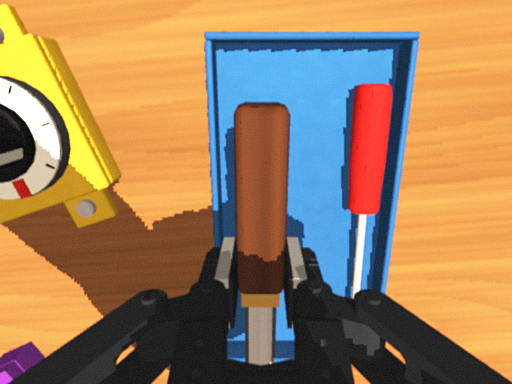

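The tray view shows the file parallel to the tray walls, clear of both the wall and the screwdriver. I'll lower and release it.

>>> {"fn": "step_arm", "kwargs": {
  "increments": [
    [[1.0, 0, 0.2, 4, 0], [1.0, 0, 0, 3.5, 0], [1.0, 0, 0, 2, 0], [1.0, 0, 0, 1.2, 0], [1.0, 0, 0, 0.2, 0], [1.0, 0, 0, 0, 0]]
  ]
}}

```text
time_s: 8.05
tool_pos: [0.4942, 0.3716, 0.0165]
tcp_rot: [0.135, 3.137, 0.002]
wrist_force: [0.1, -0.0, -1.1]
gripper_width: 0.0206
grip_force: 59.8
```

>>> {"fn": "step_arm", "kwargs": {
  "increments": [
    [[3.5, 0, 0, 0, 0], [3.5, 0, 0, 0, 0], [3.5, 0, 0, 0, 0], [3.5, 0, 0, -3, 0], [3.5, 0, 0, -5, 0], [3.5, 0, 0, -6, 0], [3.5, 0, 0, -4, 0]]
  ]
}}

```text
time_s: 8.93
tool_pos: [0.494, 0.3716, 0.1987]
tcp_rot: [0.135, 3.136, 0.003]
wrist_force: [1.1, -0.6, -0.5]
gripper_width: 0.0348
grip_force: 0.0
```

Run:
```python
from m import *
d=grab('wrist'); 
o=env.observe(); print(o['tool_pos'],o['gripper_width']); print(toolang(o).round(3))
C=cloud(d);z=C[...,2];H=hsv(d)
m=(d['z_map']>.05)&(z>.008)&(z<.035)&(C[...,0]>.4)&(C[...,0]<.64)&(C[...,1]>.338)&(C[...,1]<.41); print(m.sum(),rect(C[m]),np.percentile(C[m][:,2],[10,50,95]))
```

```text
[0.49591931 0.37285706 0.20402733] 0.03478029045595583
[[-0.996  0.086  0.01 ]
 [ 0.086  0.996  0.006]
 [-0.009  0.006 -1.   ]]
3770 (array([504.5, 363.3]), array([ 50.8, 208.4]), 179.9) [0.01212476 0.02394575 0.02716627]
```

>>> {"fn": "step_arm", "kwargs": {
  "increments": [
    [[5.5, -0.1, -6.0, 0, 0], [5.5, -0.1, -6.0, 0, 0], [5.5, -0.1, -6.0, 0, 0], [5.5, -0.1, -6.0, 0, 0], [5.5, -0.1, -6.0, 0, 0], [5.5, 0, 0, 0, 10], [5.5, 0, 0, 0, 10], [5.5, 0, 0, 0, 10]]
  ]
}}

```text
time_s: 9.98
tool_pos: [0.4722, 0.0715, 0.1952]
tcp_rot: [0.953, 2.993, -0.0]
wrist_force: [0.4, 0.8, -0.5]
gripper_width: 0.0547
grip_force: 0.0
```

>>> {"fn": "step_arm", "kwargs": {
  "increments": [
    [[5.5, 0, 0, 0, 10], [5.5, 0, 0, 0, 10], [5.5, 0, 0, 0, 10], [5.5, 0, 0, 0, 10], [5.5, 0, 0, 0, 0]]
  ]
}}

```text
time_s: 10.6
tool_pos: [0.4722, 0.0718, 0.1952]
tcp_rot: [1.909, 2.495, -0.0]
wrist_force: [-0.6, -0.2, -0.3]
gripper_width: 0.055
grip_force: 0.0
```

Run:
```python
from m import *; import pickle
d=grab('wrist'); save(d,'w4.png',s=1); pickle.dump(d,open('w4.pkl','wb'))
o=env.observe(); print(o['tool_pos'],o['gripper_width'],o['joint_positions']); print(toolang(o).round(3))
C=cloud(d);z=C[...,2];H=hsv(d);h,s=H[...,0],H[...,1]
ok=(d['z_map']>.05)&(np.hypot(C[...,0]-.4765,C[...,1]-.071)<.032)&(s>100)&((h<14)|(h>170))
for a,b in((.033,.07),(.05,.058),(.061,.07)):
    m=ok&(z>a)&(z<b); print(m.sum(),rect(C[m]) if m.sum()>4 else '')
```

```text
[0.47219666 0.07183041 0.19520865] 0.05488277914072762 [ 1.81115456e-02  1.96299166e-01 -2.60747320e-01  1.11380245e+00
 -1.06591469e-04  1.32319893e+00]
[[-0.263  0.965 -0.   ]
 [ 0.965  0.263 -0.   ]
 [-0.    -0.    -1.   ]]
1249 (array([481.6,  64.2]), array([33.8, 45.9]), 109.6)
453 (array([482. ,  64.5]), array([32.9, 45.2]), 109.6)
603 (array([476.1,  62.2]), array([21.1, 46.5]), 114.7)
```

View pics/w4.png

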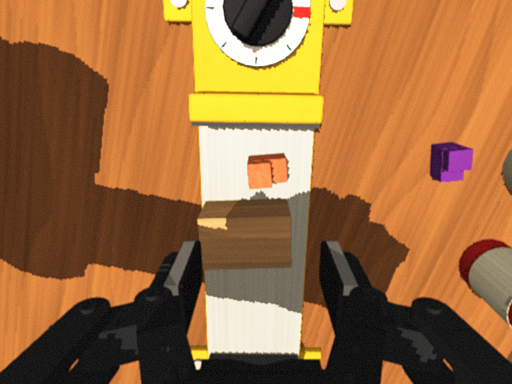

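The offcut is at (267,170). Its tall step is on the left (robot side) and its low part on the right. I'll measure it inside that box.

Run:
```python
from m import *; import pickle
d=pickle.load(open('w4.pkl','rb'))
C=cloud(d);z=C[...,2];H=hsv(d);h,s=H[...,0],H[...,1]
w=np.zeros(z.shape,bool); w[147:194,240:296]=1
ok=w&(d['z_map']>.05)&(s>90)&((h<15)|(h>170))
for a,b in((.033,.07),(.05,.057),(.061,.07)):
    m=ok&(z>a)&(z<b); print(m.sum(),rect(C[m]) if m.sum()>4 else '',C[m].mean(0))
for u,v in((260,173),(260,165),(281,167)): print(C[v,u])
w=np.zeros(z.shape,bool); w[205:235,195:295]=1
m=w&(z>.07)&(z<.082); print('wp',rect(C[m]))
w[:]=0; w[88:125,185:328]=1; m=w&(z>.07)&(z<.08)&(s>100); print('fj',rect(C[m]))
```

```text
1221 (array([477.7,  75.2]), array([22.3, 33.9]), 19.3) [0.47622929 0.07716527 0.05872556]
441 (array([478.1,  75.3]), array([22.2, 32.9]), 19.6) [0.48483598 0.07944061 0.05390589]
613 (array([471. ,  72.8]), array([19.9, 22.1]), 109.3) [0.47087955 0.07341064 0.06591923]
[0.47108707 0.07513289 0.06652097]
[0.46931904 0.0816784  0.06602361]
[0.48831303 0.08159593 0.05358764]
wp (array([469.2,  29. ]), array([18.2, 79.4]), 15.9)
fj (array([454., 126.]), array([ 22.6, 103.8]), 14.2)
```

>>> {"fn": "step_arm", "kwargs": {
  "increments": [
    [[5.2, 0.2, 0.6, 3, -4], [5.2, 0, 0, 5, 0], [5.2, 0, 0, 4, 0], [5.2, 0, 0, 2.5, 0], [5.2, 0, 0, 1.3, 0], [5.2, 0, 0, 0, 0]]
  ]
}}

```text
time_s: 11.4
tool_pos: [0.4771, 0.0753, 0.0369]
tcp_rot: [-1.821, -2.559, 0.001]
wrist_force: [-0.5, -0.5, 0.5]
gripper_width: 0.0522
grip_force: 0.0
```

>>> {"fn": "step_arm", "kwargs": {
  "increments": [
    [[2.5, 0, 0, 0, 0], [2.5, 0, 0, 0, 0], [2.5, 0, 0, 0, 0], [2.5, 0, 0, 0, 0], [2.5, 0, 0, -3, 0], [2.5, 0, 0, -5, 0], [2.5, 0, 0, -6, 0], [2.5, 0, 0, 0, 0]]
  ]
}}

```text
time_s: 12.4
tool_pos: [0.4817, 0.0755, 0.1826]
tcp_rot: [1.818, 2.551, 0.01]
wrist_force: [0.1, 0.2, -0.7]
gripper_width: 0.0327
grip_force: 59.7
```

Run:
```python
from m import *
o=env.observe(); print(o['tool_pos'],o['gripper_width'],o['grip_force'],o['joint_positions']); print(toolang(o).round(3)); print(delta(o,(.478,-.405,.17)))
```

```text
[0.48166288 0.07546683 0.18261219] 0.03268704899244997 59.67779874801636 [ 2.52468375e-02  2.13174595e-01 -2.72996520e-01  1.07365144e+00
 -5.27695176e-05  1.26330669e+00]
[[-0.327  0.945  0.011]
 [ 0.945  0.327  0.   ]
 [-0.003  0.01  -1.   ]]
[-45.29 -16.05   1.25]
```

>>> {"fn": "step_arm", "kwargs": {
  "increments": [
    [[2.5, -5.7, -2.0, 0, 0], [2.5, -5.7, -2.0, 0, 0], [2.5, -5.7, -2.0, 0, 0], [2.5, -5.7, -2.0, 0, 0], [2.5, -5.7, -2.0, 0, 0], [2.5, -5.7, -2.0, 0, 0], [2.5, -5.7, -2.0, 0, 0], [2.5, -5.5, -2.0, 0, 0]]
  ]
}}

```text
time_s: 13.4
tool_pos: [0.4739, -0.4077, 0.1761]
tcp_rot: [-1.823, -2.557, -0.001]
wrist_force: [1.3, 0.2, 0.5]
gripper_width: 0.0332
grip_force: 59.7
```

>>> {"fn": "step_arm", "kwargs": {
  "increments": [
    [[2.5, 0, 0, 3, 0], [2.5, 0, 0, 5, 0], [2.5, 0, 0, 4, 0], [2.5, 0, 0, 3.5, 0], [2.5, 0, 0, 0.6, 0], [2.5, 0, 0, 0, 0]]
  ]
}}

```text
time_s: 14.15
tool_pos: [0.4738, -0.4053, 0.0155]
tcp_rot: [-1.822, -2.557, -0.001]
wrist_force: [-0.4, -0.9, 0.7]
gripper_width: 0.0328
grip_force: 59.7
```

>>> {"fn": "step_arm", "kwargs": {
  "increments": [
    [[5, 0, 0, 0, 0], [5, 0, 0, 0, 0], [5, 0, 0, 0, 0], [5, 0, 0, -4, 0], [5, 0, 0, -6, 0], [5, 0, 0, -6, 0], [5, 0, 0, 0, 0]]
  ]
}}

```text
time_s: 15.02
tool_pos: [0.4774, -0.409, 0.1831]
tcp_rot: [1.816, 2.549, -0.004]
wrist_force: [-0.1, -0.7, -0.5]
gripper_width: 0.05
grip_force: 0.0
```

Run:
```python
from m import *
d=grab('top'); C=cloud(d);z=C[...,2];H=hsv(d);h,s,v=H[...,0],H[...,1],H[...,2]
def reg(x0,x1,y0,y1): return (C[...,0]>x0)&(C[...,0]<x1)&(C[...,1]>y0)&(C[...,1]<y1)&(z<.2)
m=reg(.4,.63,.325,.41)&(((h<18)|(h>170)))&(s>60)&(v<150)&(z<.04); print('file handle',m.sum(),rect(C[m]),C[m].mean(0) if m.sum() else '')
w=grab('wrist'); C=cloud(w);z=C[...,2];H=hsv(w);h,s,v=H[...,0],H[...,1],H[...,2]
m=(C[...,0]>.41)&(C[...,0]<.56)&(C[...,1]>-.48)&(C[...,1]<-.32)&((h<12)|(h>172))&(s>100)&(z<.06)&(z>.01); print('off',m.sum(),rect(C[m]) if m.sum() else '',C[m].mean(0))
m=((h<26)&(s>150)&(h>20)); 
o=env.observe(); print(o['tool_pos'],o['gripper_width'],delta(o,(.5433,-.2321,.18)))
a=d['frame'][100:290,90:440]; b=cv2.resize(w['frame'],(466,350)); a=cv2.resize(a,(700,380)); 
cv2.imwrite('pics/t5.png',a[:,:,::-1])
```

```text
file handle 244 (array([473.5, 353.6]), array([ 54.1, 139.9]), 174.8) [0.4656985  0.35973212 0.01850643]
off 1146 (array([ 459.8, -397.7]), array([ 73.3, 163.8]), 104.4) [ 0.47300854 -0.40271053  0.03400885]
[ 0.47502784 -0.40655152  0.17721024] 0.05010790489751806 [14.26 12.15 -0.3 ]
```

View pics/t5.png

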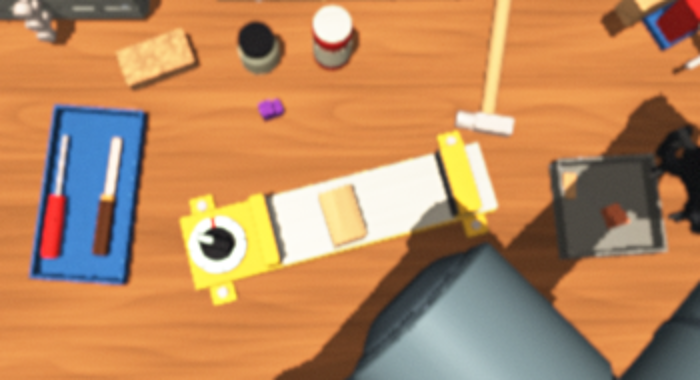

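The file lies flat in the tray at (108,195) and the offcut is in the scrap box at (614,215). Next is the jaw: I'll approach behind it with the fingers shut.

>>> {"fn": "step_arm", "kwargs": {
  "increments": [
    [[0, 4.7, 4.05, 0, 0], [0, 4.7, 4.05, 0, 0], [0, 4.7, 4.05, 0, 0], [0, 0, 0, 2, 5], [0, 0, 0, 0, 0]]
  ]
}}

```text
time_s: 15.75
tool_pos: [0.5411, -0.231, 0.1528]
tcp_rot: [-1.926, -2.473, 0.002]
wrist_force: [0.2, -0.3, -0.4]
gripper_width: 0.0002
grip_force: 0.0
```

Run:
```python
from m import *
o=env.observe(); print(o['tool_pos'],o['gripper_width'],delta(o,(.5433,-.2321,.045)),toolang(o).round(3))
w=grab('wrist'); C=cloud(w);z=C[...,2];H=hsv(w);h,s,v=H[...,0],H[...,1],H[...,2]
ok=(w['z_map']>.05)
m=ok&(z>.07)&(z<.082)&(h>18)&(h<35)&(s>120)
n,l,st,c=cv2.connectedComponentsWithStats(m.astype(np.uint8))
for i in range(1,n):
    if st[i,4]>200: print(st[i],rect(C[l==i]))
```

```text
[ 0.54114579 -0.23096258  0.15281839] 0.0001636101644468183 [-0.21  0.24 10.78] [[-0.245  0.969 -0.006]
 [ 0.969  0.245  0.003]
 [ 0.005 -0.005 -1.   ]]
[ 184   67  165   59 9202] (array([ 527.3, -164. ]), array([ 36.3, 104. ]), 14.1)
```

>>> {"fn": "step_arm", "kwargs": {
  "increments": [
    [[0, 0, 0.2, 4, 0], [0, 0, 0, 4, 0], [0, 0, 0, 2.8, 0], [0, 0, 0, 0, 0], [0, 1.5, 0, 0, 0], [0, 1, 0, 0, 0], [0, 1, 0, 0, 0], [0, 1, 0, 0, 0]]
  ]
}}

```text
time_s: 16.8
tool_pos: [0.535, -0.1892, 0.0492]
tcp_rot: [1.931, 2.474, -0.002]
wrist_force: [0.5, -4.3, -1.1]
gripper_width: -0.0
grip_force: 2.2
```

>>> {"fn": "step_arm", "kwargs": {
  "increments": [
    [[0, 1.5, 0, 0, 0], [0, 1.5, 0, 0, 0], [0, 1.5, 0, 0, 0], [0, 1.5, 0, 0, 0], [0, 1.5, 0, 0, 0], [0, 1.5, 0, 0, 0], [0, 1.5, 0, 0, 0], [0, 0.5, 0, 0, 0]]
  ]
}}

```text
time_s: 17.8
tool_pos: [0.508, -0.0825, 0.0491]
tcp_rot: [1.931, 2.475, -0.002]
wrist_force: [-0.3, -4.5, 2.8]
gripper_width: 0.0001
grip_force: 2.0
```

```bash
cat > st.py <<'E'
from m import *
o=env.observe(); p=o['tool_pos']; a=np.radians(14.2); ux=np.array([np.cos(a),np.sin(a)]); uy=np.array([-ux[1],ux[0]])
r=p[:2]-[.4893,-.0188]; print('tcp vise x,y',(r@ux).round(4),(r@uy).round(4),'z',p[2].round(4),'F',o['wrist_force'].round(1), 'Fx,Fy vise',(o['wrist_force'][:2]@ux).round(1),(o['wrist_force'][:2]@uy).round(1))
print(toolang(o).round(3)[:,0])
d=grab('wrist'); C=cloud(d);z=C[...,2];H=hsv(d);h,s,v=H[...,0],H[...,1],H[...,2]
V=np.stack([(C[...,:2]-[.4893,-.0188])@ux,(C[...,:2]-[.4893,-.0188])@uy],-1)
def lab(n,m):
    k,l,st,c=cv2.connectedComponentsWithStats(m.astype(np.uint8))
    for i in range(1,k):
        if st[i,4]>150: q=V[l==i]; print(n,st[i],rect(q),'x',np.percentile(q[:,0],[2,98]).round(4),'y',np.percentile(q[:,1],[2,98]).round(4),'z',np.median(z[l==i]).round(4))
ok=(d['z_map']>.05)
top=ok&(z>.069)&(z<.083)
lab('yel',top&(h>21)&(h<35)&(s>150)); lab('wood',top&(h>8)&(h<=21)&(s<200)&(V[...,1]<.14)&(abs(V[...,0])<.07))
E
python3 st.py
```

```text
tcp vise x,y 0.0025 -0.0663 z 0.0491 F [-0.3 -4.5  2.8] Fx,Fy vise -1.4 -4.3
[-0.243  0.97  -0.003]
yel [  116   175   281    85 20530] (array([  1. , -36.5]), array([ 34.6, 102.1]), 0.1) x [-0.0463  0.0496] y [-0.0512 -0.02  ] z 0.0761
wood [  100     0   259   100 23245] (array([-6.3, 23.5]), array([29.9, 80.5]), 2.0) x [-0.0444  0.0317] y [0.0093 0.0365] z 0.0752
wood [ 118  158  279   19 2772] (array([  1.7, -17.1]), array([  5.5, 101.6]), 179.8) x [-0.047   0.0493] y [-0.0194 -0.0147] z 0.0741
```

>>> {"fn": "step_arm", "kwargs": {
  "increments": [
    [[0, 0.8, 0, 0, 0], [0, 0.8, 0, 0, 0], [0, 0.8, 0, 0, 0], [0, 0.8, 0, 0, 0], [0, 0.8, 0, 0, 0], [0, 0.8, 0, 0, 0], [0, 0.8, 0, 0, 0], [0, 0.8, 0, 0, 0]]
  ]
}}

```text
time_s: 18.85
tool_pos: [0.4924, -0.0201, 0.0485]
tcp_rot: [1.932, 2.475, -0.0]
wrist_force: [1.0, -5.1, 3.5]
gripper_width: -0.0001
grip_force: 2.6
```

```bash
python3 st.py
```

```text
tcp vise x,y 0.0027 -0.002 z 0.0485 F [ 1.  -5.1  3.5] Fx,Fy vise -0.3 -5.2
[-0.243  0.97  -0.001]
yel [  116   176   280    84 21823] (array([ 0.8, 27.9]), array([ 34.4, 101.6]), 0.3) x [-0.0473  0.0491] y [0.0125 0.0441] z 0.0761
wood [  104     7   292   169 39954] (array([ 1. , 72.1]), array([ 54.9, 101.2]), 179.8) x [-0.0441  0.0331] y [0.0464 0.0984] z 0.0751
```

>>> {"fn": "step_arm", "kwargs": {
  "increments": [
    [[0, 0.6, 0, 0, 0], [0, 0.6, 0, 0, 0], [0, 0.6, 0, 0, 0], [0, 0.6, 0, 0, 0], [0, 0.5, 0, 0, 0], [0, 0.3, 0, 0, 0], [0, 0.2, 0, 0, 0], [0, 0, 0, 0, 0]]
  ]
}}

```text
time_s: 19.9
tool_pos: [0.4838, 0.0133, 0.0482]
tcp_rot: [-1.932, -2.476, -0.001]
wrist_force: [1.7, -2.4, 1.9]
gripper_width: -0.0002
grip_force: 1.4
```

>>> {"fn": "step_arm", "kwargs": {
  "increments": [
    [[0, 0.2, 0, 0, 0], [0, 0.1, 0, 0, 0], [0, 0, 0, 0, 0]]
  ]
}}

```text
time_s: 20.27
tool_pos: [0.4835, 0.0144, 0.0482]
tcp_rot: [1.933, 2.474, -0.004]
wrist_force: [1.4, -7.7, 0.7]
gripper_width: 0.0004
grip_force: 4.0
```

```bash
python3 st.py
```

```text
tcp vise x,y 0.0025 0.0336 z 0.0482 F [ 1.4 -7.7  0.7] Fx,Fy vise -0.5 -7.8
[-0.242  0.97  -0.003]
yel [  115   177   282    84 21787] (array([ 0.9, 63.3]), array([ 34.4, 102.2]), 0.4) x [-0.0473  0.0491] y [0.0482 0.0796] z 0.0761
wood [   94     0   322   176 41935] (array([  1.5, 108.7]), array([ 57.2, 101.9]), 179.8) x [-0.0442  0.0338] y [0.0821 0.1362] z 0.0751
```

Force is starting to rise near the expected end stop, so I'll press on in small steps.

>>> {"fn": "step_arm", "kwargs": {
  "increments": [
    [[0, 0.15, 0, 0, 0], [0, 0.15, 0, 0, 0], [0, 0, 0, 0, 0]]
  ]
}}

```text
time_s: 20.7
tool_pos: [0.4835, 0.0143, 0.0483]
tcp_rot: [1.932, 2.468, -0.011]
wrist_force: [4.3, -17.0, -1.0]
gripper_width: 0.0002
grip_force: 8.4
```

>>> {"fn": "step_arm", "kwargs": {
  "increments": [
    [[0, 0.15, 0, 0, 0], [0, 0.15, 0, 0, 0], [0, 0, 0, 0, 0]]
  ]
}}

```text
time_s: 21.08
tool_pos: [0.4835, 0.0143, 0.0484]
tcp_rot: [1.931, 2.463, -0.019]
wrist_force: [4.7, -25.0, -3.8]
gripper_width: -0.0001
grip_force: 12.8
```

>>> {"fn": "step_arm", "kwargs": {
  "increments": [
    [[0, -1.5, 0, 0, 0], [0, -2, 0, 0, 0], [3.5, 0, 0, -5, 0], [3.5, 0, 0, -6, 0], [3.5, 0, 0, -3, 0], [3.5, 6, 0, 0, 0], [3.5, 6, 0, 0, 0], [3.5, 0, 0, 0, 0]]
  ]
}}

```text
time_s: 22.08
tool_pos: [0.4582, 0.1079, 0.1875]
tcp_rot: [-1.922, -2.479, 0.0]
wrist_force: [0.1, -0.2, 0.4]
gripper_width: 0.0352
grip_force: 0.0
```

Run:
```python
exec(open('st.py').read())
print(o['joint_positions'])
w=ok&(np.hypot(V[...,0],V[...,1]-.222)<.055)
red=w&((h<8)|(h>172))&(s>130)&(z<.06); print('red',red.sum(),V[red].mean(0))
blk=w&(v<80)&(z>.076)&(z<.09); print('bar',blk.sum(),rect(V[blk]))
wp=w&(s<80)&(v>110)&(z>.07); print('ptr',wp.sum(),V[wp].mean(0) if wp.any() else '')
bt=w&(z>.076)&(z<.09); print('bar+ptr',bt.sum(),rect(V[bt]),V[bt].mean(0))
ring=w&(s<70)&(v>140)&(z<.055); print('ring',rect(V[ring])); 
print('ring circle',cv2.minEnclosingCircle((V[ring|red]*1000).astype(np.float32)))
save(d,'k1.png',s=1)
```

```text
tcp vise x,y 0.0009 0.1305 z 0.1875 F [ 0.1 -0.2  0.4] Fx,Fy vise 0.1 -0.3
[-0.249  0.968  0.004]
yel [ 195  147  133   26 3353] (array([  1. , 149.6]), array([ 20.7, 102.8]), 0.3) x [-0.0477  0.0499] y [0.1397 0.1594] z 0.075
yel [239 240  29  13 192] (array([-5. , 75.4]), array([ 9.9, 24. ]), 170.7) x [-0.0164  0.0057] y [0.0698 0.08  ] z 0.0761
wood [ 199  173  126   69 5405] (array([  0.8, 109.3]), array([ 59.1, 101.2]), 0.3) x [-0.0446  0.0341] y [0.0822 0.1382] z 0.075
[ 0.09424952  0.18994462 -0.28938533  1.09504525  0.00323427  1.41304167]
red 167 [0.03488662 0.2211413 ]
bar 1086 (array([  1. , 221.9]), array([14. , 48.4]), 59.3)
ptr 416 [0.0081551  0.23400917]
bar+ptr 1540 (array([  1.5, 222.6]), array([14. , 50.9]), 59.3) [0.00171939 0.22297701]
ring (array([  1.2, 221.2]), array([83.2, 84.5]), 112.1)
ring circle ((1.0642842054367065, 220.55218505859375), 43.256893157958984)
```

View pics/k1.png

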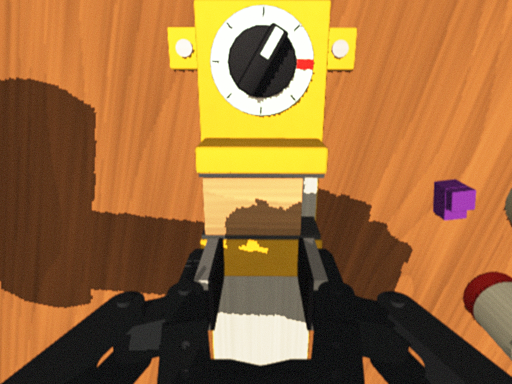

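The workpiece sits square between the jaws, with no gap at the fixed jaw (rows 173–237). The knob's pointer is at (275,42) and the red mark at (304,65), about 61° clockwise. I'll move over the knob and turn the gripper the way the last joint has room.

>>> {"fn": "step_arm", "kwargs": {
  "increments": [
    [[3.0, 4.6, 0, 0, 0], [3.0, 4.55, 0.1, 0, 0], [3.0, 0, 0, 0, -10.6], [3.0, 0, 0, 0, -10.6], [3.0, 0, 0, 0, -10.6], [3.0, 0, 0, 0, -10.6], [3.0, 0, 0, 0, -10.6], [3.0, 0, 0, 0, -10.6]]
  ]
}}

```text
time_s: 23.12
tool_pos: [0.4396, 0.1919, 0.1876]
tcp_rot: [-0.331, -3.122, -0.0]
wrist_force: [-1.0, 0.3, -0.3]
gripper_width: 0.0299
grip_force: 0.0
```

>>> {"fn": "step_arm", "kwargs": {
  "increments": [
    [[3.0, 0, 0, 0, -10.6], [3.0, 0, 0, 0, -10.6], [3.0, 0, 0, 0, -10.6], [3.0, 0, 0, 0, -10.6], [3.0, 0, 0, 0, -10.6], [3.0, 0, 0, 0, -10.6], [3.0, 0, 0, 0, -10.6], [3.0, 0, 0, 0, -10.6]]
  ]
}}

```text
time_s: 24.12
tool_pos: [0.4396, 0.1919, 0.1876]
tcp_rot: [1.861, -2.529, -0.003]
wrist_force: [-0.4, -0.1, 0.1]
gripper_width: 0.0302
grip_force: 0.0
```

>>> {"fn": "step_arm", "kwargs": {
  "increments": [
    [[3.0, 0, 0, 0, 0]]
  ]
}}

```text
time_s: 24.25
tool_pos: [0.4397, 0.192, 0.1877]
tcp_rot: [1.851, -2.537, -0.002]
wrist_force: [0.5, 0.9, 0.5]
gripper_width: 0.0301
grip_force: 0.0
```

```bash
cat > kn.py <<'E'
exec(open('st.py').read().split("top=ok")[0])
M=toolang(o); print('joints',o['joint_positions'][[0,5]],'tool y vise deg',(np.degrees(np.arctan2(M[1,1],M[0,1]))-14.2)%180,'w',o['gripper_width'])
w=ok&(np.hypot(V[...,0],V[...,1]-.222)<.052)
def f(m): return (m.sum(), V[m].mean(0).round(4)) if m.any() else 0
red=w&((h<8)|(h>172))&(s>130)&(z<.06)&(z>.03); print('red',f(red))
bt=w&(z>.074)&(z<.09); print('bar+ptr',f(bt),rect(V[bt]) if bt.sum()>5 else '')
wp=bt&(s<80)&(v>110); print('ptr',f(wp))
c=np.array([.0014,.222]); T=c@np.array([ux,uy])+[.4893,-.0188]; print('delta',delta(o,(*T,.058)))
if red.any(): q=V[red].mean(0)-c; print('red ang',np.degrees(np.arctan2(q[1],q[0])))
E
python3 kn.py
```

```text
tcp vise x,y 0.0036 0.2166 z 0.1877 F [0.5 0.9 0.5] Fx,Fy vise 0.7 0.7
[-0.305 -0.952  0.   ]
joints [ 0.27900386 -0.9814823 ] tool y vise deg 148.020485018535 w 0.030149309179735604
red (np.int64(110), array([0.0342, 0.2206]))
bar+ptr (np.int64(1123), array([0.    , 0.2201])) (array([  1.4, 221.9]), array([13.9, 51.2]), 58.6)
ptr (np.int64(265), array([0.008 , 0.2336]))
delta [-0.35  0.45 12.97]
red ang -2.426349869104082
```

>>> {"fn": "step_arm", "kwargs": {
  "increments": [
    [[3.0, -0.35, 0.45, 3, -1], [3.0, 0, 0, 4, 0], [3.0, 0, 0, 4, 0], [3.0, 0, 0, 1.9, 0], [3.0, 0, 0, 0, 0], [0.8, 0, 0, 0, 0], [0.8, 0, 0, 0, 0], [0.8, 0, 0, 0, 0]]
  ]
}}

```text
time_s: 25.3
tool_pos: [0.4366, 0.1978, 0.0601]
tcp_rot: [-1.878, 2.518, -0.0]
wrist_force: [-3.2, -0.0, 4.4]
gripper_width: 0.0128
grip_force: 60.0
```

>>> {"fn": "step_arm", "kwargs": {
  "increments": [
    [[0.8, 0, 0, 0, 0]]
  ]
}}

```text
time_s: 25.42
tool_pos: [0.4366, 0.1979, 0.0601]
tcp_rot: [-1.878, 2.518, -0.0]
wrist_force: [-4.1, -0.4, 5.6]
gripper_width: 0.013
grip_force: 60.2
```

```bash
python3 kn.py
```

```text
tcp vise x,y 0.002 0.223 z 0.0601 F [-4.1 -0.4  5.6] Fx,Fy vise -4.0 0.6
[-0.285 -0.959 -0.   ]
joints [ 0.2929663  -0.98891426] tool y vise deg 149.24634386564537 w 0.012953852404230231
red (np.int64(278), array([0.0342, 0.2199]))
bar+ptr (np.int64(4942), array([-0.0012,  0.2178])) (array([ -1. , 221.7]), array([36.4, 49.8]), 84.0)
ptr (np.int64(627), array([0.0073, 0.2332]))
delta [0.12 0.01 0.21]
red ang -3.6316448245894537
```

>>> {"fn": "step_arm", "kwargs": {
  "increments": [
    [[0.8, 0, 0, 0, 8.5], [0.8, 0, 0, 0, 8.5], [0.8, 0, 0, 0, 8.5], [0.8, 0, 0, 0, 8.5], [0.8, 0, 0, 0, 8.5], [0.8, 0, 0, 0, 8.5], [0.8, 0, 0, 0, 9], [0.8, 0, 0, 0, 0]]
  ]
}}

```text
time_s: 26.48
tool_pos: [0.4376, 0.1966, 0.0601]
tcp_rot: [-0.369, 3.118, -0.005]
wrist_force: [-1.8, -5.0, 5.6]
gripper_width: 0.0127
grip_force: 60.1
```

>>> {"fn": "step_arm", "kwargs": {
  "increments": [
    [[3.0, 0, 0, 0, 0], [3.0, 0, 0, 0, 0], [3.0, 0, 0, 0, 0], [3.0, 0, 0, -3, 0], [3.0, 0, 0, -5, 0], [3.0, 0, 0, -5, 0], [3.0, 0, 0, 0, 0]]
  ]
}}

```text
time_s: 27.35
tool_pos: [0.4398, 0.1988, 0.1934]
tcp_rot: [-0.368, 3.111, 0.003]
wrist_force: [0.0, 0.9, -0.2]
gripper_width: 0.03
grip_force: 0.0
```

```bash
python3 kn.py
python3 - <<'E'
from m import *
save(grab('wrist'),'k2.png',s=1.5)
E
```

```text
tcp vise x,y 0.0054 0.2231 z 0.1934 F [ 0.   0.9 -0.2] Fx,Fy vise 0.3 0.8
[-0.972 -0.233 -0.009]
joints [0.29298119 0.05770694] tool y vise deg 89.28041830587877 w 0.029967554339305532
red (np.int64(3), array([0.0184, 0.2131]))
bar+ptr (np.int64(1123), array([-0.0005,  0.2221])) (array([  1.4, 222. ]), array([13.8, 51.4]), 179.4)
ptr (np.int64(239), array([0.014 , 0.2221]))
delta [ 0.52 -0.13 13.54]
red ang -27.746363548803092
```

View pics/k2.png

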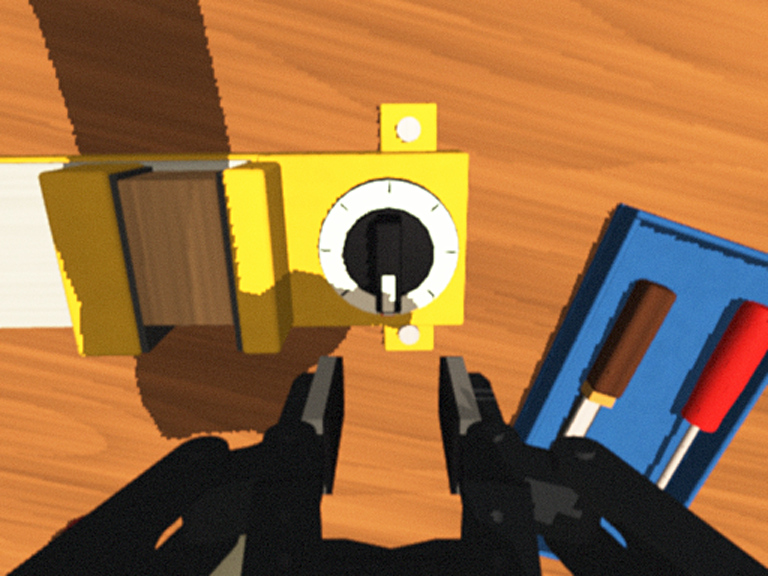

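The knob's pointer at (389,300) now covers the red mark. It lies opposite the tick at (390,186), and the bar measures -0.6° against about -1° for the mark. The workpiece is still tight between both jaws and the file is in the tray, so I'm handing in.

```bash
python3 -c "
from cell import env
print(env.finish_job())"
```

```text
the job is handed in; nothing more can be done
None
```

I've handed the job in at about 27 s on the robot's clock: file in the blue tray, offcut in the scrap box, workpiece pushed square and home against the fixed jaw, then the knob turned clockwise to within about 1–2° of the red mark by my measurement. No verdict came back.

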